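Clamp a spindle in a sprung cross-drilling jig

TASK

Load the aluminium spindle into the blue cross-drilling jig. Swing the jig's sprung jaw up by its black ball until the sear catches and the jaw stays open by itself, lay the spindle in the V-groove with its full-thickness end towards the end stop, push it gently along the groove until it is home against the stop, and let go of it. Then press the red trigger pad so that the jaw snaps down and clamps the spindle there; leave the side cutters, the tape roll and the screwdriver where they lie.

Things in the scene. Friction and masses are not known exactly. Their poses are not given: they have to be found in the camera images.
- jig: The jig, fixed to the bench: blue base 225 x 80 x 12 mm (x -100 to 125) with a steel V-block, end stop, jaw and trigger. Origin at bench height under the groove's centre line; x runs along the groove towards the end stop (away from the robot), y left, z up. Two blue ears carry the jaw's pivot (x 36 to 90 mm, 90 mm high).
- groove_mouth (a point): Near, open end of the V-groove, jig frame (-88, 0, 47) mm, at the height of the axis of a spindle lying in it. V-block: x -88 to +12 mm, 56 mm wide, top at z = 45 mm; 90-degree groove, bottom at z = 30 mm. With the spindle home, its last 62 mm stick out here towards the robot with nothing beside them and only the base (12 mm high, ending at x = -100) below.
- stop_face (a point): Centre of the end stop's round face (18 mm across), jig frame (20, 0, 47) mm: the spindle's full-thickness end comes to rest against it, its axis passing through this point. Axes as the jig's. Put down more than about 25 mm short of it, the spindle would tip out at the near end of the groove.
- end_stop: The jig's end stop: a dark steel plate 10 mm thick, 62 mm high, with a round steel button facing down the groove. Origin and axes as the jig's.
- spindle: Loose turned aluminium spindle, 170 mm long, 0.14 to 0.28 kg: 24 mm thick over 150 mm, stepped down to 16 mm over the last 20 mm at the slim end. Origin at mid-length on its axis; x runs along the axis from the slim to the full-thickness end. Starts lying level in the rest, axis 41 mm above the bench, full-thickness end away from the robot.
- spindle_butt (a point): Centre of the spindle's full-thickness end face (85 mm from its origin); this end goes against the stop.
- spindle_slim_end (a point): Centre of the spindle's slim end face (85 mm from its origin the other way), the end to push on.
- rest: Wooden V-rest 52 x 52 x 38 mm, fixed to the bench, in which the spindle lies at the start, its middle 8 to 20 mm from the rest's middle towards the robot; origin under its middle, x along its groove away from the robot. The spindle's last 67 to 79 mm towards its slim end overhang it freely. Between rest and jig, about 0.6 m from the robot, stands a fixed helping hand (thin post with clips), 165 mm tall: carry over or in front of it.
- jaw (a joint): Angle of the jig's jaw (rad): 0 fully down (as it starts, empty, blocking the groove), growing as it is raised; 0.10 when clamped on a spindle in the groove, 0.53 when resting cocked on the sear, at most 0.68. To cock it raise it to 0.60-0.67 and let go: it sinks back onto the sear. A spring pulls it down all the way: about 4 N at the ball when down, 6 to 8 N near the sear.
- jaw_pivot (a point): Jaw pivot, jig frame (60, 0, 75) mm; the jaw (26 mm wide, reaching 178 mm from here towards the robot) swings up about the jig's y axis.
- bush_foot (a point): Foot of the brass drill bush (18 mm across) under the jaw, 95 mm from the pivot, which presses on the spindle. Cocked, it hangs about 100 mm above the bench and the jaw leans on over the groove towards the robot: load from the robot's side, under the jaw, with the tool leaning back towards the robot by 20 to 45 degrees.
- jaw_ball (a point): Centre of the 30 mm black ball knob on top of the jaw's free end, 206 mm from the pivot: jaw down, 89 mm above the bench; cocked, about 191 mm above the bench over jig x = -110 mm. It can be pinched from above by its left and right sides and turns between the fingers as the jaw swings; nothing stands beside it.
- trigger (a joint): Angle of the trigger lever (rad), 0 at rest (a spring returns it), growing as its red pad is pressed down; with the jaw cocked the jaw is let go between 0.10 and 0.15 (9 to 13 mm down at the pad), full travel 0.25 (21 mm); press it down 15 to 20 mm. Takes about 5 N.
- trigger_pad (a point): Middle of the top of the red trigger pad (34 x 30 mm), on the left of the jig, jig frame (20, 92, 46) mm. Press straight down.
- side_cutters: Bystander: side cutters with red and blue grips, 170 x 60 x 16 mm, lying on the bench; origin under their middle.
- tape_roll: Bystander: roll of black tape, 67 mm across, 19 mm high; origin under its middle.
- screwdriver: Bystander: blue screwdriver, 158 mm long, 24 mm thick, lying on the bench; origin under its middle.
There are look-alikes about, which are no part of the job. There is more than one size of the spindle; the one meant has the size given above.

How it is judged (in metres and radians):
On the way, in this order (a step that is already met when the one before it is completed fails the run):
1. the jaw is cocked: held up by the sear, the hand off it (value of joint jaw between 0.46 and 0.64 rad and value of joint trigger below 0.05 rad and contact force between the fingers and jaw below 0.3 N), for 0.3 s.
2. the spindle lies in the groove, home against the stop and let go, while the jaw is still cocked (all of step 1 and x of spindle_butt in the frame of stop_face between -0.002 and 0.003 m and y of spindle_butt in the frame of stop_face between -0.003 and 0.003 m and z of spindle_butt in the frame of stop_face between -0.003 and 0.003 m and angle between the x axis of spindle and the x axis of jig, either way round below 0.04 rad and distance between spindle_butt and stop_face below 0.006 m and contact force between the fingers and spindle below 0.3 N and linear speed of spindle below 0.02 m/s), for 0.3 s.
At the end, for the whole second after the job is handed in: The jaw is clamped down on the spindle (jaw angle 0.06 to 0.14 rad, pressing on it) and still, the trigger is back at rest, and the spindle lies straight in the groove with its full-thickness end within 2 mm of the end stop, and within 3 mm of the groove's line (value of joint jaw between 0.06 and 0.14 rad and velocity of joint jaw between -0.05 and 0.05 rad/s and value of joint trigger below 0.05 rad and x of spindle_butt in the frame of stop_face between -0.002 and 0.003 m and y of spindle_butt in the frame of stop_face between -0.003 and 0.003 m and z of spindle_butt in the frame of stop_face between -0.003 and 0.003 m and angle between the x axis of spindle and the x axis of jig, either way round below 0.04 rad and distance between spindle_butt and stop_face below 0.006 m and linear speed of spindle below 0.01 m/s and contact force between jaw and spindle above 2 N); the robot touches nothing.
It fails at once if the spindle is rammed into the end stop (over 40 N) (contact force between spindle and end_stop above 40 N).
It fails at once if the side cutters is moved more than 25 mm (distance of side_cutters from where it was at the start of the episode above 0.025 m).
It fails at once if the tape roll is moved more than 25 mm (distance of tape_roll from where it was at the start of the episode above 0.025 m).
It fails at once if the screwdriver is moved more than 25 mm (distance of screwdriver from where it was at the start of the episode above 0.025 m).
It also fails if it takes over 64 s, if anything falls off the work surface, if the arm or the gripper's body presses on something with over 40 N, if the wrist force passes 120 N, or if a joint passes its speed limit or range.

ROBOT

A 7-joint arm with a two-finger parallel gripper is mounted at the origin on a cart in front of the work surface, level with it; the furniture and walls round the work are solid. World frame = base frame: x ahead of the robot, y to its left, z up, the work surface at z = 0. Lengths are in mm, angles in rad, forces in N, time in s.
With the tool pointing down it reaches from about 425 to 875 mm from the base axis. Payload 8.4 kg.
Tool frame: the origin (TCP) lies between the finger pads; the fingertips stand 25 mm ahead of it and the grasp point (between the pads) lies 6 mm ahead of it; z points along the fingers, y is the line along which they close (so a half turn about z gives the same grasp; the last joint's range is limited). The gripper opens to 85 mm and grips with 20 to 120 N. Pads are 22 mm wide; open, the fingers measure 114 mm over their backs; the gripper's body (76 mm by 85 mm) begins 54 mm behind the grasp point. The pads swing forward as they close: fully open they stand 13 mm farther back than shut.
Start: joints at [-0.099, 0.333, 0.04, 1.465, -0.013, 1.343, -0.059], TCP at [649.973, -0.013, 256.308] pointing down, gripper open.
Joint ranges: [-2.58, 2.58], [-0.38, 2.09], [-1.3, 1.39], [0.25, 2.4], [-1.5, 4.64], [0.08, 2.09], [-2.65, 2.65]. Speed limits (rad/s): [2.22, 2.22, 2.79, 2.79, 3.14, 3.14, 3.14].

INTERFACE

Orientations are given as [roll, pitch, yaw] about the fixed x, y, z axes, in that order (R = Rz(yaw) Ry(pitch) Rx(roll)).
In Python, from bench import robot gives the robot as it stands.
- The arm moves only by the tool jog_arm, never from a script. Its argument "series" is a list that holds one entry, the list of rows, each a list of 5 numbers: the shift along the tool's x, y, z in cm, then the turn about the tool's z in rad, then the opening, from 0 (shut) to 1 (fully open). In form: [[[tx, ty, tz, turn, hand], ...]]. A call has 1 to 12 rows; each row shifts and turns the commanded pose from where the row before left it, along the tool's axes as they then stand; what a row does not reach is not made up. A row lasts 1/12 s, in which the tool goes at most 41.7 mm and 7.16 degrees, less where a joint would pass 70% of its speed; a pose out of reach is approached as far as the arm can. A call is refused whole if a number of a shift passes 4.17 or a number of a turn 0.125, either way. A call with a gripper value outside its range is refused whole. The fingers move at their own pace and stop on an object; "force" is the grip in N (left out, the last holds). Time passes only in rows, so rows that do not move let the fingers close. It gives the time, the measured TCP pose, the force, the opening and the grip force at its end, in the units of the state.
- robot.get_obs(): the state, without advancing time (a new reading comes with each control period).
- robot.get_image(name): name is "scene" or "side" or "wrist"; returns the picture (480x640x3 uint8, red, green, blue); there is no depth.
- robot.camera_info(name): a dict with "camera_matrix" (3x3 intrinsics, pixels), "origin" and "orientation" of the camera in the world. Camera axes: x right, y down, z forward; pixel columns grow to the right and rows downward; lengths in mm; the calibration is good to about 2 mm. A picture is of the moment at which its call begins: read the wrist's pose just before it. camera_info takes no time and is no camera call; for the wrist camera it gives the pose at the moment of the call.
- robot.job_done(): hands the job in; it is judged then, once.
The state is a dict: "t": time; "joint_positions": joint angles; "joint_vel": joint speeds; "joint_efforts": joint torques, N m; "ee_pos": TCP position; "tcp_rot": TCP orientation; "wrist_force": force on the tool from outside, world axes, zero at the start; "torque": the same for the moment, N m; "gripper_width": finger opening in mm; "gripper_force": force on a finger pad.
Only numpy, scipy, OpenCV 4.12 (cv2) and the standard library are available. Lean on these libraries where they do the work, as an engineer would, in place of code of your own. Each camera call takes 0.05 s, during which the arm holds its last target. There are 200 camera calls.

## Working session

There is one attempt and no reset: what is moved stays moved. The work goes in short steps, Python scripts to look and compute and a tool call to move; the robot and the scene stay as the last step left them, time stands still between calls to the robot, and variables do not carry over. Pictures are saved under pics/ and viewed, at most 10 in all, crops included, and the job is handed in when it is done.

Besides the shell and the picture viewer there is one more tool, called after "Request:" as name(argument=value, ...), one argument or row to a line, values as JSON. jog_arm: Moves the arm, as the interface text tells. Its arguments: {"type":"object","properties":{"series":{"type":"array"},"force":{"type":"number"}},"required":["series"]}

```bash
mkdir -p pics; python3 - <<'E'
from bench import robot
import cv2,numpy as np
for n in("scene","side"):
    i=robot.get_image(n); cv2.imwrite(f"pics/{n}0.png",i[:,:,::-1]); c=robot.camera_info(n); print(n,c)
print(robot.camera_info("wrist"));print(robot.get_obs())
E
```

```text
scene {'camera_matrix': array([[492.72279717,   0.        , 314.58590956],
       [  0.        , 492.72279717, 243.43902377],
       [  0.        ,   0.        ,   1.        ]]), 'origin': array([-174.78958094, -825.02340039, 1139.40023215]), 'orientation': array([-2.36893571, -0.00287593, -0.83016476])}
side {'camera_matrix': array([[454.8601979 ,   0.        , 313.06337287],
       [  0.        , 454.8601979 , 245.0911014 ],
       [  0.        ,   0.        ,   1.        ]]), 'origin': array([  -97.94365199, -1251.87432513,   688.61767109]), 'orientation': array([-2.01786852e+00, -1.71445330e-04, -5.39332631e-01])}
{'camera_matrix': array([[424.80263438,   0.        , 312.5359729 ],
       [  0.        , 424.80263438, 236.27901715],
       [  0.        ,   0.        ,   1.        ]]), 'origin': array([650.44707212,  84.33051894, 372.36468252]), 'orientation': array([2.81038482e+00, 8.07474088e-05, 7.87271783e-05])}
{'t': 0.1, 'joint_positions': array([-0.09920183,  0.33386481,  0.03987062,  1.4661883 , -0.01338268,
        1.34327948, -0.05850628]), 'joint_vel': array([-0.00084438, -0.00174799, -0.0019513 , -0.00124787, -0.00115487,
        0.00019788,  0.00080161]), 'joint_efforts': array([ 3.76442753e-03, -6.60015249e+01,  1.37005594e+00, -4.06471324e+01,
        1.68957113e-02,  9.04385961e-03,  1.07212072e-04]), 'ee_pos': array([ 6.49628401e+02, -2.53431582e-02,  2.55491584e+02]), 'tcp_rot': array([-3.14012290e+00,  1.15209759e-04,  1.57078274e+00]), 'wrist_force': array([-0.88277918, -0.0197649 , -0.11421615]), 'torque': array([-0.01224882,  0.01220472,  0.02269209]), 'gripper_force': 0.0, 'gripper_width': 85.46121367670315}
```

View pics/scene0.png

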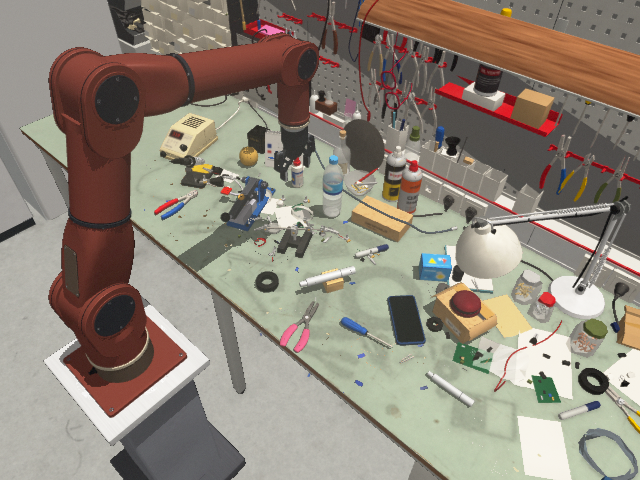

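View pics/side0.png

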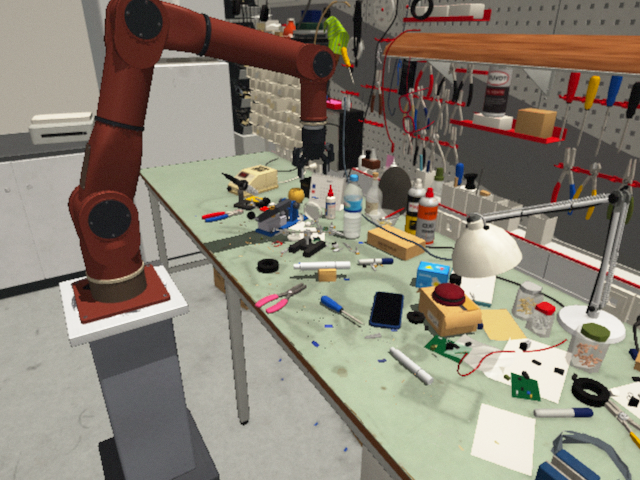

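The scene view shows the jig at about (250,205), the spindle in the wooden rest at about (328,278), and a look-alike cylinder on the bench at (450,388). Pens lie at (370,250) and (580,410). The spindle in the rest fits the description, so I'll check it in one crop.

```bash
python3 - <<'E'
import cv2,numpy as np
i=cv2.imread("pics/scene0.png")[160:310,205:395]
j=cv2.imread("pics/side0.png")[180:300,220:400]
cv2.imwrite("pics/c1.png",cv2.resize(i,None,fx=4,fy=4,interpolation=cv2.INTER_CUBIC))
cv2.imwrite("pics/c2.png",cv2.resize(j,None,fx=4,fy=4,interpolation=cv2.INTER_CUBIC))
E
```

```text
(no output)
```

View pics/c1.png

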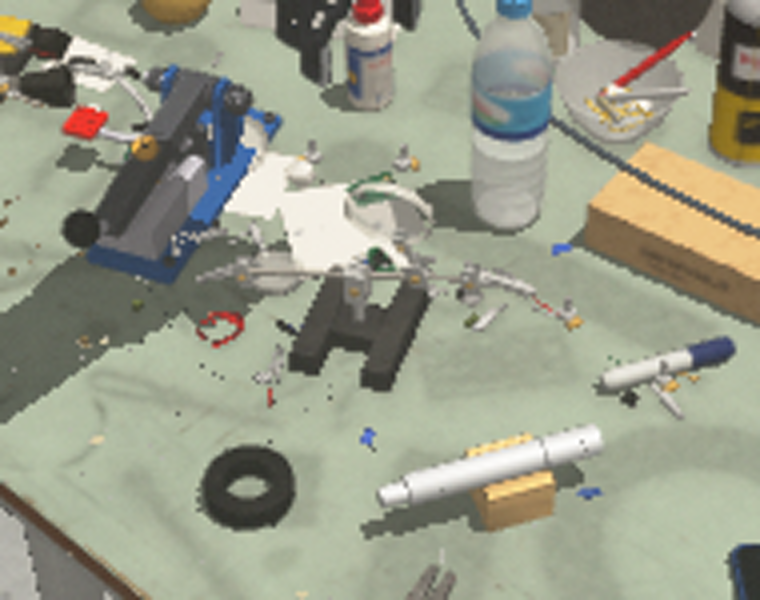

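View pics/c2.png

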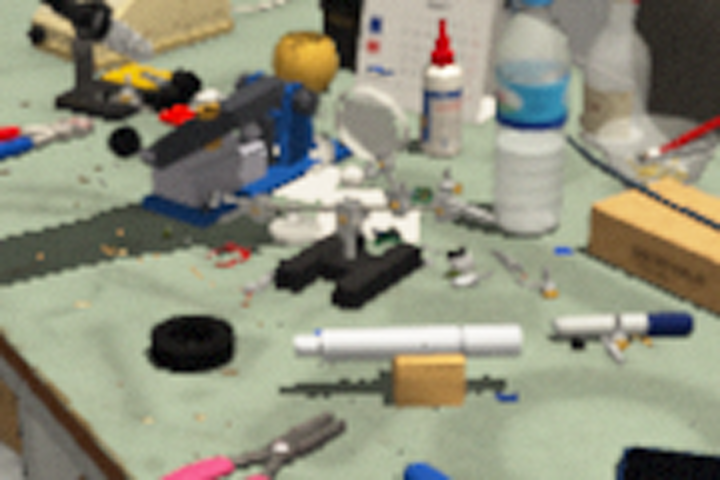

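```bash
cat >h.py <<'E'
from bench import robot
import cv2,numpy as np
from scipy.spatial.transform import Rotation as R
def ray(n,p,ci=None):
    c=ci or robot.camera_info(n); K=c["camera_matrix"]
    d=R.from_euler('xyz',c["orientation"]).as_matrix()@np.linalg.solve(K,[p[0],p[1],1.])
    return np.array(c["origin"]),d/np.linalg.norm(d)
def plane(n,p,z,ci=None):
    o,d=ray(n,p,ci); return o+d*(z-o[2])/d[2]
def tri(*rs):
    A=sum(np.eye(3)-np.outer(d,d) for o,d in rs); b=sum((np.eye(3)-np.outer(d,d))@o for o,d in rs)
    x=np.linalg.solve(A,b); return x,max(np.linalg.norm(np.cross(x-o,d)) for o,d in rs)
def proj(n,P,ci=None):
    c=ci or robot.camera_info(n)
    q=c["camera_matrix"]@(R.from_euler('xyz',c["orientation"]).as_matrix().T@(np.array(P)-c["origin"])); return q[:2]/q[2]
E
python3 - <<'E'
from h import *
np.set_printoptions(precision=1,suppress=True)
f=lambda p:(205+p[0]/4,160+p[1]/4); g=lambda p:(220+p[0]/4,180+p[1]/4)
for n,a,b in(("ball",(81,228),(126,141)),("pad",(86,123),(177,114)),("slim",(387,494),(302,345)),("butt",(598,440),(519,341)),("tape",(249,485),(192,342)),("post",(357,280),(347,212))):
    x,e=tri(ray("scene",f(a)),ray("side",g(b))); print(n,x,e)
for n,p,z in(("ball",(81,228),89),("pad",(86,123),46),("slim",(387,494),41),("butt",(598,440),41)): print(n,plane("scene",f(p),z))
i=robot.get_image("wrist");cv2.imwrite("pics/w0.png",i[:,:,::-1])
E
```

```text
ball [485.4 154.   83.1] 2.654846199267646
pad [600.6 293.   40.9] 1.1957868854081726
slim [ 478.4 -183.2   35.4] 1.4276955236161388
butt [ 621.8 -263.5   36.2] 1.569262195243612
tape [433.2 -83.1   4.3] 1.465401560633512
post [608.7 -27.4  55.9] 1.2961357442874233
ball [478.7 148.3  89. ]
pad [595.6 287.7  46. ]
slim [ 473.5 -186.5   41. ]
butt [ 616.5 -265.8   41. ]
```

View pics/w0.png

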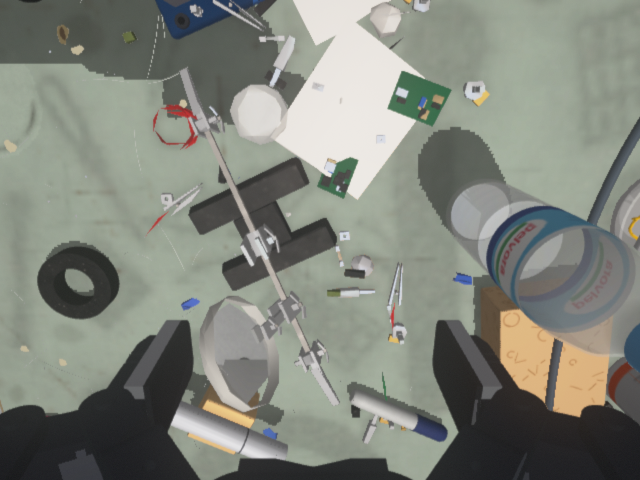

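The crops show the stepped slim end of the spindle in the rest towards the robot, the black ball at scene (225,217) and the red pad at scene (226,191). The wrist view shows the helping hand in the middle, with the rest and spindle at bottom left. I'll move above the ball.

Request:
jog_arm(
  series=[
    [[2.5,-2.8,0,0,1],[2.5,-2.8,0,0,1],[2.5,-2.8,0,0,1],[2.5,-2.8,0,0,1],[2.5,-2.8,0,0,1],[2.5,-2.8,0,0,1],[0,0,0,-0.12,1],[0,0,0,-0.12,1],[0,0,0,-0.12,1],[0,0,0,-0.12,1],[0,0,0,-0.12,1],[0,0,0,-0.12,1]],
  ],
)

```text
t: 1.15
ee_pos: [481.8, 149.9, 256.1]
tcp_rot: [-3.141, -0.0, 2.297]
wrist_force: [-0.2, -0.2, 0.0]
gripper_width: 85.1
gripper_force: 0.0
```

Request:
jog_arm(
  series=[
    [[0,0,0,-0.12,1],[0,0,0,-0.12,1],[0,0,0,-0.12,1],[0,0,0,-0.12,1],[0,0,0,-0.12,1],[0,0,0,-0.12,1],[0,0,0,-0.12,1],[0,0,0,-0.12,1],[0,0,0,-0.12,1],[0,0,0,-0.12,1],[0,0,0,0,1]],
  ],
)

```text
t: 2.07
ee_pos: [481.8, 149.9, 256.1]
tcp_rot: [3.142, -0.0, -2.787]
wrist_force: [-0.4, -0.2, -0.0]
gripper_width: 85.5
gripper_force: 0.0
```

```bash
python3 - <<'E'
from h import *
i=robot.get_image("wrist");cv2.imwrite("pics/w1.png",i[:,:,::-1]);o=robot.get_obs()
print(o["joint_positions"],o["ee_pos"],o["tcp_rot"]); print(robot.camera_info("wrist")["origin"],proj("wrist",(482,151,89)))
E
```

```text
[-0.25476973  0.04661038 -0.13913749  1.80509291  0.00671636  1.29070797
  1.52236309] [481.88012988 149.89726759 256.15313503] [-3.14158318e+00 -3.62763107e-04 -2.79440880e+00]
[403.78093497 122.00219064 373.03551868] [313.75578628 216.74184629]
```

View pics/w1.png

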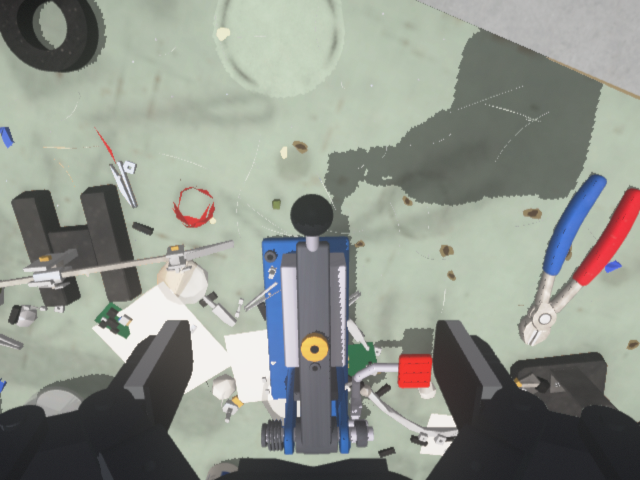

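The ball is at (311,215), the brass bush at (314,349), the red pad at (415,371) and the side cutters at the right. I'll work out the jig frame from these.

```bash
python3 - <<'E'
from h import *
np.set_printoptions(precision=1,suppress=True)
b=plane("wrist",(311.3,215.5),89); p=plane("wrist",(415,369),46)
bl=[plane("wrist",q,12) for q in((264,238),(350,237),(264,396))]
print("ball",b,"pad",p,"base",bl)
v=(p-b)[:2]; print(np.linalg.norm(v), np.degrees(np.arctan2(v[1],v[0])-np.arctan2(92,165.5)))
e=(bl[2]-bl[0]); print("edge yaw",np.degrees(np.arctan2(e[1],e[0])), np.linalg.norm(bl[1]-bl[0]))
br=plane("wrist",(314,349),100)-b; print("bush",np.linalg.norm(br),np.degrees(np.arctan2(br[1],br[0])))
E
```

```text
ball [481.7 149.1  89. ] pad [598.3 291.6  46. ] base [array([537.2, 123.5,  12. ]), array([509.9, 196. ,  12. ]), array([701.9, 176.3,  12. ])]
184.090107438334 21.641930549977825
edge yaw 17.769287072151677 77.39055933222052
bush 101.30194550968322 21.016631214818055
```

Request:
jog_arm(
  series=[
    [[0,0,4.0,-0.017,1],[0,0,4.0,0,1],[0,0,4.0,0,1],[0,0,4.0,0,1],[0,0,0.1,0,0],[0,0,0,0,0],[0,0,0,0,0],[0,0,0,0,0],[0,0,0,0,0],[0,0,0,0,0],[0,0,0,0,0]],
  ],
  force=40,
)

```text
t: 3.03
ee_pos: [483.9, 150.0, 97.9]
tcp_rot: [-3.141, 0.004, -2.776]
wrist_force: [0.6, -3.1, 6.7]
gripper_width: 27.8
gripper_force: 38.9
```

Request:
jog_arm(
  series=[
    [[-0.13,0,-1.08,0,0],[-0.13,0,-1.08,0,0],[-0.25,0,-1.06,0,0],[-0.25,0,-1.06,0,0],[-0.35,0,-1.03,0,0],[-0.35,0,-1.03,0,0],[-0.46,0,-0.99,0,0],[-0.46,0,-0.99,0,0],[-0.57,0,-0.94,0,0],[-0.57,0,-0.94,0,0],[-0.65,0,-0.86,0,0],[-0.65,0,-0.86,0,0]],
  ],
)

```text
t: 4.03
ee_pos: [527.7, 167.2, 215.2]
tcp_rot: [-3.141, -0.0, -2.776]
wrist_force: [4.0, -2.8, -10.9]
gripper_width: 27.4
gripper_force: 40.0
```

Request:
jog_arm(
  series=[
    [[0,0,0,0,0]],
  ],
)

```text
t: 4.12
ee_pos: [528.7, 167.6, 216.4]
tcp_rot: [-3.141, 0.002, -2.776]
wrist_force: [1.2, -3.8, -7.7]
gripper_width: 27.2
gripper_force: 40.2
```

Request:
jog_arm(
  series=[
    [[0.6,0,0.75,0,0],[0.6,0,0.75,0,0],[0,0,0,0,0],[0,0,0,0,1],[0,0,0,0,1],[0,0,0,0,1],[0,0,0,0,1],[0,0,0,0,1],[0,0,-3,0,1],[0,0,-4,0,1],[0,0,-4,0,1]],
  ],
)

```text
t: 5.03
ee_pos: [514.9, 162.9, 310.1]
tcp_rot: [3.141, -0.003, -2.775]
wrist_force: [1.5, 0.4, 0.6]
gripper_width: 85.7
gripper_force: 0.0
```

```bash
python3 - <<'E'
from h import *
np.set_printoptions(precision=3,suppress=True)
i=robot.get_image("wrist")[:,:,::-1];j=robot.get_image("side")[:,:,::-1]
a=i; b=cv2.resize(j[170:270,210:330],(576,480))
cv2.imwrite("pics/w2.png",cv2.resize(np.hstack([a,b]),(800,316)));o=robot.get_obs()
print(o["t"],o["joint_positions"],o["ee_pos"],o["tcp_rot"],proj("wrist",(515,162,191)))
E
```

```text
5.1333 [-0.263  0.091 -0.135  1.635  0.013  1.407  1.538] [517.929 164.144 316.588] [ 3.141  0.01  -2.775] [310.722 227.794]
```

View pics/w2.png

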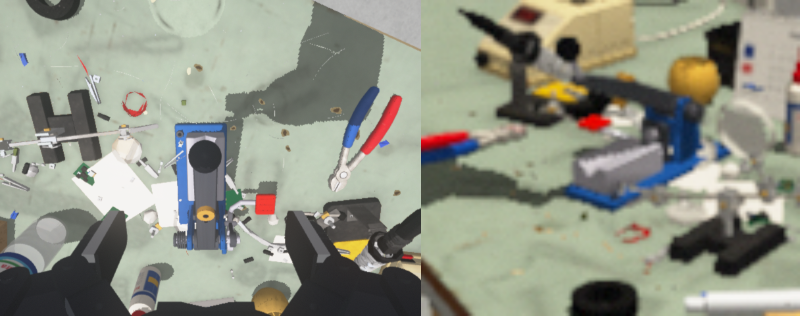

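The jaw is held up on the sear. The ball is at (205,155) in the left half of the picture, and the hand is off it. The moves have no tilt axis, so I'll check whether raising the arm to the edge of its reach tilts the tool.

Request:
jog_arm(
  series=[
    [[0,-3.7,-2,0,1],[0,-3.7,-2,0,1],[0,-3.7,-2,0,1],[0,-3.7,-2,0,1],[0,-3.7,-2,0,1],[0,-3.7,-2,0,1],[0,0,-4,0,1],[0,0,-4,0,1],[0,0,-4,0,1],[0,0,-4,0,1],[0,0,-4,0,1],[0,0,-4,0,1]],
  ],
)

```text
t: 6.13
ee_pos: [589.8, -42.6, 634.4]
tcp_rot: [-3.134, 0.025, -2.775]
wrist_force: [-2.6, -0.9, -3.1]
gripper_width: 85.4
gripper_force: 0.0
```

```bash
python3 - <<'E'
from h import *
np.set_printoptions(precision=3,suppress=True)
o=robot.get_obs()
print(o["t"],o["joint_positions"],o["ee_pos"],o["tcp_rot"])
E
```

```text
6.1333 [-0.199  0.324  0.352  0.717 -0.132  2.09   2.004] [589.819 -42.592 634.403] [-3.134  0.025 -2.775]
```

Request:
jog_arm(
  series=[
    [[0,0,-4,0,1],[0,0,-4,0,1],[0,0,-4,0,1],[0,0,-4,0,1]],
  ],
)

```text
t: 6.47
ee_pos: [549.8, -41.1, 700.0]
tcp_rot: [-3.083, 0.134, -2.774]
wrist_force: [0.3, 0.1, -0.6]
gripper_width: 85.3
gripper_force: 0.0
```

```bash
python3 - <<'E'
from h import *
np.set_printoptions(precision=3,suppress=True)
o=robot.get_obs()
print(o["t"],o["joint_positions"],o["ee_pos"],o["tcp_rot"],R.from_euler('xyz',o["tcp_rot"]).as_matrix()[:,2])
E
```

```text
6.4667 [-0.295  0.223  0.448  0.7   -0.126  2.089  2.   ] [549.783 -41.081 700.044] [-3.083  0.134 -2.774] [ 0.145 -0.007 -0.989]
```

Request:
jog_arm(
  series=[
    [[0,0,-4,0,1],[0,0,-4,0,1],[0,0,-4,0,1],[0,0,-4,0,1],[0,0,4,0,1],[0,0,4,0,1]],
  ],
)

```text
t: 6.97
ee_pos: [524.2, -41.6, 686.8]
tcp_rot: [-3.029, 0.25, -2.766]
wrist_force: [0.8, -1.2, -0.5]
gripper_width: 85.6
gripper_force: 0.0
```

```bash
cat >s.py <<'E'
from h import *
np.set_printoptions(precision=3,suppress=True)
o=robot.get_obs(); M=R.from_euler('xyz',o["tcp_rot"]).as_matrix()
print(o["t"],o["joint_positions"],o["ee_pos"],o["tcp_rot"]);print(M,"tilt",np.degrees(np.arccos(-M[2,2])),"head",np.degrees(np.arctan2(M[1,2],M[0,2])))
E
python3 s.py
```

```text
6.9667 [-0.631  0.001  0.624  0.984  0.016  1.883  1.932] [524.164 -41.574 686.789] [-3.029  0.25  -2.766]
[[-0.901 -0.338  0.27 ]
 [-0.355  0.935 -0.014]
 [-0.248 -0.109 -0.963]] tilt 15.704933090269764 head -3.0129521052223907
```

Request:
jog_arm(
  series=[
    [[-1,0,-4,0,1],[-1,0,-4,0,1],[-1,0,-4,0,1],[-1,0,-4,0,1],[-1,0,-4,0,1],[-1,0,-4,0,1],[-1,0,-4,0,1],[-1,0,-4,0,1]],
  ],
)

```text
t: 7.63
ee_pos: [473.6, -7.6, 846.4]
tcp_rot: [-2.952, 0.417, -2.739]
wrist_force: [-0.5, 1.6, 0.7]
gripper_width: 85.4
gripper_force: 0.0
```

```bash
python3 s.py
```

```text
7.6333 [-0.877  0.09   0.986  0.542 -0.112  2.089  1.944] [473.555  -7.599 846.427] [-2.952  0.417 -2.739]
[[-0.841 -0.314  0.44 ]
 [-0.358  0.934 -0.018]
 [-0.405 -0.172 -0.898]] tilt 26.121486629547586 head -2.2849961494750923
```

Tilt stays as reached: 26° lean, heading about -2°, midway between the spindle and the jig. That means a turn about tool z carries a level spindle to level along the groove. Next I'll plan the move to the spindle.

```bash
cat >>h.py <<'E'
def plan(target,head):
    """turn so tool x opposes heading (deg), then shift TCP to target (tool axes after turn, cm)"""
    o=robot.get_obs(); M=R.from_euler('xyz',o["tcp_rot"]).as_matrix(); z=M[:,2]
    s=-np.array([np.cos(np.radians(head)),np.sin(np.radians(head)),0]); x=s-s@z*z; x/=np.linalg.norm(x)
    t=np.arctan2(x@M[:,1],x@M[:,0]); N=M@R.from_rotvec([0,0,t]).as_matrix()
    print("turn",round(t,3),"shift cm",np.round(N.T@(np.array(target)-o["ee_pos"])/10,2),"z",np.round(z,3),"pos",o["ee_pos"])
    return N
E
python3 -c "
from h import *
plan((430,-196,190),-29.2)"
```

```text
turn 0.917 shift cm [ 18.62 -32.35  57.35] z [ 0.44  -0.018 -0.898] pos [473.55527833  -7.59924578 846.42745302]
```

Request:
jog_arm(
  series=[
    [[0,0,0,0.115,1],[0,0,0,0.115,1],[0,0,0,0.115,1],[0,0,0,0.115,1],[0,0,0,0.115,1],[0,0,0,0.115,1],[0,0,0,0.115,1],[0,0,0,0.112,1],[1.1,-1.9,3.37,0,1],[1.1,-1.9,3.37,0,1],[1.1,-1.9,3.37,0,1],[1.1,-1.9,3.37,0,1]],
  ],
)

```text
t: 8.63
ee_pos: [456.1, -40.1, 747.0]
tcp_rot: [2.892, 0.368, 2.519]
wrist_force: [3.8, -3.3, -0.4]
gripper_width: 85.2
gripper_force: 0.0
```

Request:
jog_arm(
  series=[
    [[1.1,-1.9,3.37,0,1],[1.1,-1.9,3.37,0,1],[1.1,-1.9,3.37,0,1],[1.1,-1.9,3.37,0,1],[1.1,-1.9,3.37,0,1],[1.1,-1.9,3.37,0,1],[1.1,-1.9,3.37,0,1],[1.1,-1.9,3.37,0,1]],
  ],
)

```text
t: 9.3
ee_pos: [438.8, -83.4, 574.1]
tcp_rot: [2.902, 0.369, 2.535]
wrist_force: [-0.3, -0.1, 0.5]
gripper_width: 85.5
gripper_force: 0.0
```

```bash
python3 s.py; python3 -c "
from h import *
plan((430,-196,190),-29.2)"
```

```text
9.3 [-0.177 -0.381  0.177  1.575  0.07   1.505  1.022] [438.837 -83.426 574.126] [2.902 0.369 2.535]
[[-0.766  0.484  0.423]
 [ 0.532  0.847 -0.005]
 [-0.361  0.221 -0.906]] tilt 25.035616053879796 head -0.6951463638774883
turn -0.01 shift cm [  8.73 -18.37  34.49] z [ 0.423 -0.005 -0.906] pos [438.83650008 -83.42645871 574.12633579]
```

```bash
python3 -c "
from h import *
plan((510,-150,330),-29.2)"
```

```text
turn -0.01 shift cm [-0.11 -7.59 25.16] z [ 0.423 -0.005 -0.906] pos [438.83650008 -83.42645871 574.12633579]
```

Request:
jog_arm(
  series=[
    [[-1,-1,3.5,0,1],[-0.8,-1,3.6,0,1],[0,-1,3.6,0,1],[0.3,-1,3.6,0,1],[0.4,-1,3.6,0,1],[0.5,-1.2,3.6,0,1],[0.5,-1.2,3.6,0,1]],
  ],
)

```text
t: 9.88
ee_pos: [510.1, -147.1, 331.5]
tcp_rot: [2.9, 0.371, 2.535]
wrist_force: [0.9, -0.0, -0.7]
gripper_width: 85.5
gripper_force: 0.0
```

```bash
python3 s.py; python3 -c "
from h import *
plan((497,-196,160),-29.2)"
```

```text
9.8833 [-0.178 -0.264  0.366  1.975  0.017  0.981  1.201] [ 510.058 -147.118  331.451] [2.9   0.371 2.535]
[[-0.766  0.482  0.426]
 [ 0.531  0.847 -0.004]
 [-0.362  0.223 -0.905]] tilt 25.200516340615994 head -0.48187582287185854
turn -0.008 shift cm [ 4.69 -8.56 14.97] z [ 0.426 -0.004 -0.905] pos [ 510.05798307 -147.11770549  331.45093573]
```

Request:
jog_arm(
  series=[
    [[0.9,-1.7,3,0,1],[0.9,-1.7,3,0,1],[0.9,-1.7,3,0,1],[0.9,-1.7,3,0,1],[0.9,-1.7,3,0,1],[0,0,0,0,1]],
  ],
)

```text
t: 10.38
ee_pos: [494.6, -195.2, 155.6]
tcp_rot: [2.903, 0.361, 2.535]
wrist_force: [-2.7, 1.3, -1.3]
gripper_width: 85.7
gripper_force: 0.0
```

```bash
python3 s.py; python3 - <<'E'
from h import *
i=robot.get_image("wrist");cv2.imwrite("pics/w3.png",i[:,:,::-1])
print(robot.camera_info("wrist"),proj("wrist",(476.5,-184,41)),proj("wrist",(619.5,-264,41)))
E
```

```text
10.3833 [-0.194 -0.09   0.571  2.21  -0.186  0.615  1.525] [ 494.617 -195.158  155.604] [2.903 0.361 2.535]
[[-0.769  0.485  0.417]
 [ 0.533  0.846 -0.002]
 [-0.353  0.221 -0.909]] tilt 24.64028371872672 head -0.21133663462187696
{'camera_matrix': array([[424.80263438,   0.        , 312.5359729 ],
       [  0.        , 424.80263438, 236.27901715],
       [  0.        ,   0.        ,   1.        ]]), 'origin': array([ 383.63787012, -149.49785272,  235.21150172]), 'orientation': array([ 2.43572629, -0.22464648,  1.05102282])} [256.98532508 133.68189391] [277.75078645 335.09726787]
```

View pics/w3.png

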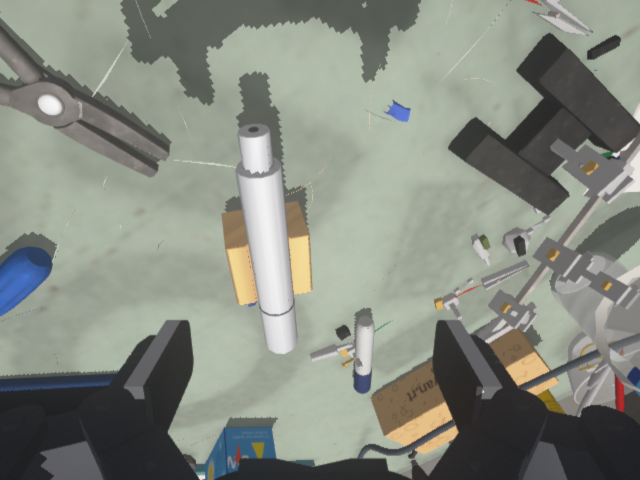

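Spindle axis: slim end at (255,132), shoulder at (260,174), far end at about (282,345). The pad middle is at column 313.

```bash
python3 - <<'E'
from h import *
a,b,c=[plane("wrist",p,41) for p in((255,132),(260,174),(282.5,345))]
print(a,b,c,np.linalg.norm(c-a),np.linalg.norm(b-a)); v=c-a
h=np.degrees(np.arctan2(v[1],v[0])); print(h); s=v/np.linalg.norm(v)
M=R.from_euler('xyz',robot.get_obs()["tcp_rot"]).as_matrix()
z=M[:,2]; s[2]=0; g=(c-s*170)*.5+a*.5; print("slim",g); g=g+s*32; print("s.z",s@z)
plan(g-6*z-60*z,h); plan(g-6*z,h)
E
```

```text
[ 475.18290129 -184.27884682   41.        ] [ 496.49598396 -195.87510612   41.        ] [ 632.55972887 -268.05345466   41.        ] 178.28530724322275 24.26356780713053
-28.027201875665728
slim [ 478.83972357 -186.22544123   41.        ]
s.z 0.3712200061985335
turn -0.033 shift cm [ 3.14 -2.55  4.55] z [ 0.42  -0.002 -0.908] pos [ 496.60670445 -194.93610007  158.9901979 ]
turn -0.033 shift cm [ 3.14 -2.55 10.55] z [ 0.42  -0.002 -0.908] pos [ 496.60670445 -194.93610007  158.9901979 ]
```

Request:
jog_arm(
  series=[
    [[1.55,-1.28,1.5,-0.033,1],[1.55,-1.28,1.5,0,1],[0,0,1.5,0,1],[0,0,1.5,0,1],[0,0,0,0,1],[0,0,0,0,1]],
  ],
)

```text
t: 10.93
ee_pos: [490.0, -201.1, 92.2]
tcp_rot: [2.91, 0.378, 2.569]
wrist_force: [-0.2, -0.1, 0.2]
gripper_width: 85.4
gripper_force: 0.0
```

```bash
python3 s.py; python3 - <<'E'
from h import *
i=robot.get_image("wrist");cv2.imwrite("pics/w4.png",i[:,:,::-1])
for p in((478,-185.5,41),(505,-200,41)): print(proj("wrist",p))
E
```

```text
10.9333 [-0.213  0.028  0.645  2.28  -0.435  0.471  1.824] [ 489.973 -201.07    92.202] [2.91  0.378 2.569]
[[-0.781  0.456  0.426]
 [ 0.503  0.864 -0.002]
 [-0.369  0.213 -0.905]] tilt 25.208317459231818 head -0.2429003275577111
[303.77363202 218.69763116]
[304.21952891 273.56413632]
```

View pics/w4.png

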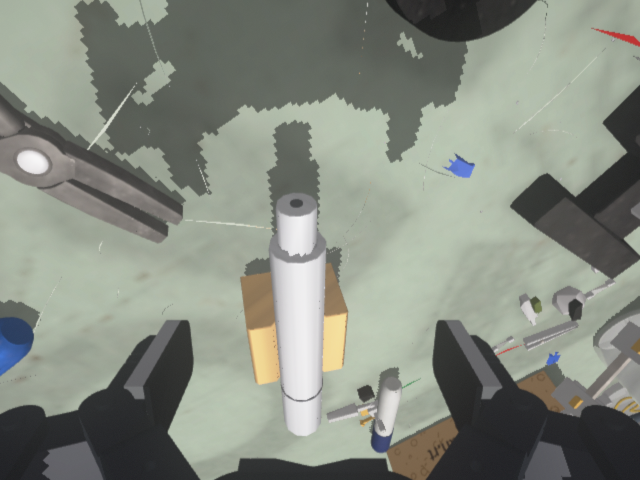

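Slim end face is at (296,205), shoulder at (298,250), and the axis runs down to (303,425). The spindle is clear of the fingers.

```bash
python3 - <<'E'
from h import *
a=plane("wrist",(296.5,204),41); b=plane("wrist",(298,252),41); c=plane("wrist",(300,340),41)
print(a,b,c,np.linalg.norm(b-a)); v=c-a; h=np.degrees(np.arctan2(v[1],v[0])); print(h)
s=v/np.linalg.norm(v); g=a+s*32
M=R.from_euler('xyz',robot.get_obs()["tcp_rot"]).as_matrix()
print("g",g,"s.z",s@M[:,2])
plan(g-6*M[:,2],h)
E
```

```text
[ 470.07541009 -184.35069727   41.        ] [ 491.99433621 -195.90900373   41.        ] [ 546.26229757 -224.96315807   41.        ] 24.77970481914508
-28.060455979772765
g [ 498.31386563 -199.40359163   41.        ] s.z 0.37757944600933646
turn 0.004 shift cm [ 1.36 -0.55  4.41] z [ 0.427 -0.002 -0.904] pos [ 490.06314974 -201.46337161   92.55879017]
```

Request:
jog_arm(
  series=[
    [[0.65,-0.28,1.5,0,1],[0.65,-0.27,1.5,0,1],[0,0,1.4,0,1],[0,0,0,0,1],[0,0,0,0,0],[0,0,0,0,0],[0,0,0,0,0],[0,0,0,0,0],[0,0,0,0,0],[0,0,0,0,0],[0,0,0,0,0]],
  ],
  force=70,
)

```text
t: 11.9
ee_pos: [495.5, -200.3, 45.4]
tcp_rot: [2.911, 0.378, 2.568]
wrist_force: [-0.4, 2.6, 4.0]
gripper_width: 22.1
gripper_force: 68.4
```

```bash
python3 s.py; python3 -c "
from h import *
i=robot.get_image('wrist');cv2.imwrite('pics/w5.png',i[:,:,::-1])"
```

```text
11.9 [-0.157  0.154  0.599  2.3   -0.726  0.394  2.093] [ 495.546 -200.328   45.428] [2.911 0.378 2.568]
[[-0.781  0.457  0.426]
 [ 0.504  0.863 -0.003]
 [-0.369  0.212 -0.905]] tilt 25.20404456894249 head -0.3955827912848041
```

Request:
jog_arm(
  series=[
    [[-0.37,0.21,-0.9,0,0],[-0.75,0.43,-1.8,0,0],[-1.4,0.8,-3.4,0,0],[-1.4,0.8,-3.4,0,0],[-1.4,0.8,-3.4,0,0],[-1.4,0.8,-3.4,0,0],[-1.4,0.8,-3.4,0,0],[-1.4,0.8,-3.4,0,0],[0,0,0,0,0]],
  ],
)

```text
t: 12.7
ee_pos: [498.7, -202.0, 304.9]
tcp_rot: [2.906, 0.387, 2.565]
wrist_force: [1.3, -0.6, -0.9]
gripper_width: 22.1
gripper_force: 69.1
```

```bash
cat >>h.py <<'E'
J=np.array([617.8,201.6,0]); RJ=R.from_euler('z',21.,degrees=True).as_matrix()
def jig(p): return J+RJ@np.array(p)
def tojig(p): return RJ.T@(np.array(p)-J)
E
python3 s.py; python3 - <<'E'
from h import *
M=R.from_euler('xyz',robot.get_obs()["tcp_rot"]).as_matrix()
plan(jig((-130,95,290))-6*M[:,2],21)
i=robot.get_image('wrist');cv2.imwrite('pics/w6.png',i[:,:,::-1])
E
```

```text
12.7 [-0.253 -0.266  0.559  2.009  0.008  0.928  1.357] [ 498.733 -201.968  304.92 ] [2.906 0.387 2.565]
[[-0.777  0.456  0.435]
 [ 0.505  0.863 -0.004]
 [-0.377  0.216 -0.901]] tilt 25.76329306918918 head -0.548362343305647
turn -0.933 shift cm [-13.94  42.51  -1.02] z [ 0.435 -0.004 -0.901] pos [ 498.73265289 -201.96797841  304.91969323]
```

Request:
jog_arm(
  series=[
    [[0,0,0,-0.117,0],[0,0,0,-0.117,0],[0,0,0,-0.117,0],[0,0,0,-0.117,0],[0,0,0,-0.117,0],[0,0,0,-0.117,0],[0,0,0,-0.117,0],[0,0,0,-0.114,0],[-1.87,3.27,0.28,0,0],[-1.87,3.27,0.28,0,0],[-1.87,3.27,0.28,0,0],[-1.87,3.27,0.28,0,0]],
  ],
)

```text
t: 13.75
ee_pos: [515.8, -49.6, 291.4]
tcp_rot: [-2.958, 0.398, -2.701]
wrist_force: [1.6, -0.7, -1.9]
gripper_width: 22.2
gripper_force: 69.1
```

Request:
jog_arm(
  series=[
    [[-1.87,3.27,0.28,0,0],[-1.87,3.27,0.28,0,0],[-0.46,3.8,-0.45,0,0],[-0.46,3.8,-0.45,0,0],[-0.46,3.8,-0.45,0,0],[-0.46,3.8,-0.45,0,0],[-0.46,3.8,-0.45,0,0],[-0.46,3.8,-0.45,0,0],[0,0,0,0,0]],
  ],
)

```text
t: 14.5
ee_pos: [454.1, 251.4, 286.5]
tcp_rot: [-2.958, 0.398, -2.691]
wrist_force: [-0.6, 0.8, -2.0]
gripper_width: 21.9
gripper_force: 69.3
```

```bash
python3 s.py; python3 - <<'E'
from h import *
M=R.from_euler('xyz',robot.get_obs()["tcp_rot"]).as_matrix()
plan(jig((-130,95,90))-6*M[:,2],21)
print(tojig(robot.get_obs()["ee_pos"]+6*M[:,2]))
a=robot.get_image('wrist')[:,:,::-1]; cv2.imwrite('pics/w7.png',a)
for p in((-88,-28,45),(-88,28,45),(-88,0,30),(20,92,46),(-100,40,12),(-100,-40,12)): print(p,proj("wrist",jig(p)))
E
```

```text
14.5 [-0.617 -0.175 -0.152  2.015  0.324  1.002  1.079] [454.083 251.394 286.482] [-2.958  0.398 -2.691]
[[-0.83  -0.364  0.423]
 [-0.401  0.916  0.002]
 [-0.388 -0.168 -0.906]] tilt 24.995446716367244 head 0.20383406656141595
turn 0.013 shift cm [ 7.26  2.21 17.56] z [ 0.423  0.002 -0.906] pos [454.08327925 251.39404137 286.48157399]
[-132.62803481  104.25743184  281.04352577]
(-88, -28, 45) [210.20917773 118.95056752]
(-88, 28, 45) [274.43454658 124.8754602 ]
(-88, 0, 30) [247.06813382 113.86206025]
(20, 92, 46) [343.11788888 231.7399002 ]
(-100, 40, 12) [296.17750624  95.61356229]
(-100, -40, 12) [208.11664093  88.28492146]
```

```bash
cat >m.py <<'E'
from h import *
import sys
def blobs(im,lo,hi,amin):
    m=cv2.inRange(cv2.cvtColor(im,cv2.COLOR_BGR2HSV),lo,hi); n,l,st,ce=cv2.connectedComponentsWithStats(m)
    return [(st[k].tolist(),ce[k].round(1).tolist()) for k in range(1,n) if st[k][4]>amin],m
if __name__=="__main__":
    im=cv2.imread(sys.argv[1])
    print("red",blobs(im,(0,180,120),(6,255,255),300)[0]); b,m=blobs(im,(105,130,50),(125,255,255),600); print("blue",b)
    print("black",blobs(im,(0,0,0),(180,255,42),500)[0][:8])
E
python3 m.py pics/w7.png; python3 m.py pics/w1.png
python3 - <<'E'
from m import *
im=cv2.imread("pics/w1.png"); b,m=blobs(im,(105,130,50),(125,255,255),600)
for y in (240,260,290,320): r=np.where(m[y,220:380])[0]+220; print(y,r.min(),r.max())
im=cv2.imread("pics/w7.png"); b,m=blobs(im,(105,130,50),(125,255,255),600)
for y in range(80,230,15):
    r=np.where(m[y])[0]; print(y,r.min() if len(r) else 0,r.max() if len(r) else 0)
E
```

```text
red [([325, 213, 30, 29, 719], [339.8, 227.4])]
blue [([490, 41, 86, 111, 2380], [530.5, 93.4]), ([199, 86, 79, 31, 1023], [236.4, 95.4])]
black []
red [([399, 356, 33, 31, 936], [414.5, 371.3])]
blue [([545, 175, 61, 100, 1955], [572.0, 222.6]), ([262, 240, 43, 159, 2342], [276.5, 317.2])]
black [([17, 0, 32, 47, 662], [27.5, 18.8]), ([475, 407, 165, 73, 7152], [563.8, 449.8]), ([0, 425, 73, 55, 2033], [27.4, 456.7]), ([74, 428, 89, 52, 2081], [120.8, 455.1])]
240 266 347
260 263 280
290 270 279
320 267 281
80 527 551
95 200 538
110 203 527
125 498 518
140 492 508
155 211 212
170 214 215
185 217 217
200 0 0
215 127 127
```

```bash
python3 - <<'E'
from m import *
im=cv2.imread("pics/w7.png"); b,m=blobs(im,(105,110,30),(125,255,255),600)
for y in range(82,120,4): 
    r=np.where(m[y,180:320])[0]+180; print(y,r.tolist()[:1],r.tolist()[-1:],len(r))
# black ball & groove profile
print(im[75:95:2,240].tolist())
g=cv2.cvtColor(im,cv2.COLOR_BGR2GRAY)
d=cv2.inRange(g,0,45)[60:260,140:330]; n,l,st,ce=cv2.connectedComponentsWithStats(d)
print([(s+[140,60,0,0,0],c+[140,60]) for s,c in zip(st[1:],ce[1:]) if s[4]>150], proj("wrist",jig((-110,0,191))))
E
```

```text
82 [] [] 0
86 [200] [235] 36
90 [199] [283] 85
94 [200] [283] 84
98 [200] [284] 76
102 [213] [284] 47
106 [212] [284] 9
110 [203] [285] 15
114 [203] [284] 9
118 [280] [285] 6
[[184, 203, 192], [183, 202, 191], [184, 203, 191], [185, 204, 193], [185, 203, 192], [180, 185, 179], [114, 81, 62], [150, 101, 67], [189, 120, 73], [208, 130, 78]]
[] [161.26214597 207.30584705]
```

```bash
python3 - <<'E'
from m import *
im=cv2.imread("pics/w7.png")[60:260,150:410]
cv2.imwrite("pics/w7c.png",cv2.resize(im,None,fx=3,fy=3,interpolation=cv2.INTER_CUBIC))
E
```

```text
(no output)
```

View pics/w7c.png

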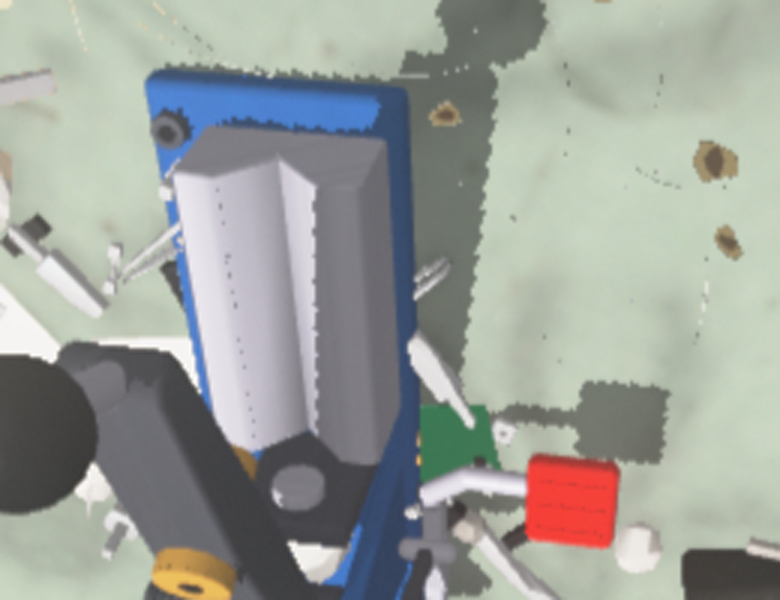

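The last view shows the V-block's near face: groove bottom at full-picture (244,113), top corners at (209,117) and (272,122), and the groove running to about (252.7,204). The pad is at (341,226). I'll correct the jig origin from these.

```bash
python3 - <<'E'
from h import *
np.set_printoptions(precision=1,suppress=True)
f=lambda u,v:(150+u/3,60+v/3)
for u,v,z,e in((282,160,30,(-88,0)),(178,172,45,(-88,-28)),(365,186,45,(-88,28)),(572,498,46,(20,92)),(308,432,30,"far"),(150,78,12,(-100,-40)),(408,92,12,(-100,40))):
    print(e,tojig(plane("wrist",f(u,v),z)))
E
```

```text
(-88, 0) [-88.2  -2.7  30. ]
(-88, -28) [-89.4 -28.5  45. ]
(-88, 28) [-90.4  25.8  45. ]
(20, 92) [13.  89.2 46. ]
far [11.3 -3.7 30. ]
(-100, -40) [-101.5  -47.3   12. ]
(-100, 40) [-103.7   31.1   12. ]
```

```bash
sed -i 's/^J=.*;/J=np.array([617.8,198.9,0]);/' h.py; python3 - <<'E'
from h import *
np.set_printoptions(precision=1,suppress=True)
o=robot.get_obs();M=R.from_euler('xyz',o["tcp_rot"]).as_matrix();g=o["ee_pos"]+6*M[:,2]
a=np.arccos(.3775); s=-np.sin(a)*M[:,0]+np.cos(a)*M[:,2]
print("s",s*100,np.degrees(np.arctan2(s[1],s[0])))
im=cv2.imread("pics/w7.png").astype(int)
for d in range(-50,16,3):
    p=proj("wrist",g+s*d); q=im[int(p[1]+.5),int(p[0]+.5)]; 
    row=im[int(p[1]+.5),int(p[0])-40:int(p[0])+40]; sp=row.max(1)-row.min(1); w=np.where((sp<14)&(row.min(1)>90))[0]
    print(d,p,q,(w.min()-40,w.max()-40,len(w)) if len(w) else 0)
plan(jig((-130,95,75))-6*M[:,2],21)
E
```

```text
s [92.9 37.   1.6] 21.697991128538693
-50 [311.1 240.6] [231 231 234] (np.int64(-28), np.int64(13), 38)
-47 [311.2 249. ] [183 202 191] (np.int64(-18), np.int64(15), 28)
-44 [311.2 257.2] [170 186 178] (np.int64(-20), np.int64(24), 32)
-41 [311.2 265.1] [167 183 174] (np.int64(-22), np.int64(34), 27)
-38 [311.2 272.8] [138 135 137] (np.int64(-40), np.int64(39), 65)
-35 [311.3 280.1] [83 81 83] (np.int64(-35), np.int64(39), 54)
-32 [311.3 287.3] [75 73 74] (np.int64(-25), np.int64(27), 37)
-29 [311.3 294.2] [140 138 139] (np.int64(-26), np.int64(27), 54)
-26 [311.3 300.9] [143 141 142] (np.int64(-26), np.int64(39), 58)
-23 [311.3 307.4] [148 146 147] (np.int64(-40), np.int64(39), 63)
-20 [311.4 313.7] [143 141 142] (np.int64(-40), np.int64(39), 66)
-17 [311.4 319.8] [144 142 143] (np.int64(-40), np.int64(34), 71)
-14 [311.4 325.7] [144 142 143] (np.int64(-40), np.int64(37), 75)
-11 [311.4 331.5] [145 141 143] (np.int64(-40), np.int64(37), 74)
-8 [311.4 337.1] [145 142 142] (np.int64(-40), np.int64(36), 71)
-5 [311.4 342.5] [145 143 142] (np.int64(-33), np.int64(36), 70)
-2 [311.5 347.8] [148 145 145] (np.int64(-32), np.int64(36), 69)
1 [311.5 352.9] [146 142 143] (np.int64(-32), np.int64(35), 68)
4 [311.5 357.9] [148 146 146] (np.int64(-31), np.int64(35), 67)
7 [311.5 362.8] [148 145 145] (np.int64(-31), np.int64(34), 66)
10 [311.5 367.5] [146 145 144] (np.int64(-30), np.int64(34), 65)
13 [311.5 372.1] [146 145 145] (np.int64(-30), np.int64(34), 65)
turn 0.01 shift cm [ 7.9  2.6 18.9] z [ 0.4 -0.  -0.9] pos [455.5 247.7 286.3]
```

```bash
python3 - <<'E'
from h import *
M=R.from_euler('xyz',robot.get_obs()["tcp_rot"]).as_matrix()
N=plan(jig((-124,85,77))-6*M[:,2],21)
print("jig -y 10mm:",N.T@(RJ@[0,-1,0]),"down 10mm",N.T@[0,0,-1],"jig x 10mm",N.T@(RJ@[1,0,0]))
E
```

```text
turn 0.01 shift cm [ 7.33  1.62 19.06] z [ 0.422 -0.001 -0.906] pos [455.48883157 247.73921954 286.34119673]
jig -y 10mm: [ 0.06535249 -0.98612753  0.15258294] down 10mm [0.3882529  0.16598946 0.90648066] jig x 10mm [-9.19232691e-01 -1.87578536e-17  3.93714692e-01]
```

Request:
jog_arm(
  series=[
    [[1.22,0.27,3.18,0.01,0],[1.22,0.27,3.18,0,0],[1.22,0.27,3.18,0,0],[1.22,0.27,3.18,0,0],[1.22,0.27,3.18,0,0],[1.22,0.27,3.18,0,0],[0,0,0,0,0],[0,0,0,0,0]],
  ],
)

```text
t: 15.22
ee_pos: [470.6, 228.3, 82.5]
tcp_rot: [-2.959, 0.396, -2.711]
wrist_force: [1.0, 0.0, -2.3]
gripper_width: 22.0
gripper_force: 69.2
```

```bash
python3 s.py; python3 - <<'E'
from h import *
o=robot.get_obs();M=R.from_euler('xyz',o["tcp_rot"]).as_matrix()
print(tojig(o["ee_pos"]+6*M[:,2]))
N=plan(jig((-124,0,75))-6*M[:,2],21)
E
```

```text
15.2167 [-0.587  0.072 -0.139  2.252  0.579  0.566  0.786] [470.637 228.349  82.485] [-2.959  0.396 -2.711]
[[-0.838 -0.347  0.421]
 [-0.385  0.923 -0.007]
 [-0.386 -0.168 -0.907]] tilt 24.88345795560204 head -0.90539569423172
[-124.49209464   79.28995994   77.04155334]
turn -0.008 shift cm [ 0.56 -7.78  1.45] z [ 0.421 -0.007 -0.907] pos [470.63730851 228.34947102  82.48454655]
```

Request:
jog_arm(
  series=[
    [[0.14,-1.95,0.36,-0.008,0],[0.14,-1.95,0.36,0,0],[0.14,-1.95,0.36,0,0],[0.14,-1.93,0.36,0,0],[0,0,0,0,0],[0,0,0,0,0],[0,0,0,0,0]],
  ],
)

```text
t: 15.8
ee_pos: [501.5, 157.4, 84.4]
tcp_rot: [-2.958, 0.403, -2.702]
wrist_force: [0.2, -0.9, -3.0]
gripper_width: 22.0
gripper_force: 69.4
```

```bash
python3 - <<'E'
from h import *
np.set_printoptions(precision=3,suppress=True)
o=robot.get_obs();M=R.from_euler('xyz',o["tcp_rot"]).as_matrix()
print(o["wrist_force"],tojig(o["ee_pos"]+6*M[:,2]),o["tcp_rot"])
a=np.arccos(.3775); s=-np.sin(a)*M[:,0]+np.cos(a)*M[:,2]; print("spindle",np.degrees(np.arctan2(s[1],s[0])),s[2])
plan(jig((-124,0,47))-6*M[:,2],21)
E
```

```text
[ 0.17  -0.925 -2.973] [-121.049    1.994   78.992] [-2.958  0.403 -2.702]
spindle 21.20581072041493 0.022192832402463225
turn -0.0 shift cm [1.54 0.34 2.81] z [ 0.427 -0.001 -0.904] pos [501.514 157.39   84.417]
```

Request:
jog_arm(
  series=[
    [[0.6,0.11,0.85,0,0],[0.45,0.1,0.85,0,0],[0.3,0.06,0.5,0,0],[0.15,0.03,0.25,0,0],[0,0,0,0,0],[0,0,0,0,0]],
  ],
)

```text
t: 16.3
ee_pos: [497.9, 154.3, 54.6]
tcp_rot: [-2.958, 0.402, -2.701]
wrist_force: [0.1, -0.9, -2.7]
gripper_width: 22.3
gripper_force: 69.4
```

```bash
cat >p.py <<'E'
from h import *
np.set_printoptions(precision=3,suppress=True)
o=robot.get_obs();M=R.from_euler('xyz',o["tcp_rot"]).as_matrix()
print(o["t"],o["wrist_force"],tojig(o["ee_pos"]+6*M[:,2]),o["tcp_rot"],o["gripper_width"])
plan(jig((-126,0,47))-6*M[:,2],21)
E
python3 p.py
```

```text
16.3 [ 0.115 -0.92  -2.718] [-125.527    0.365   49.166] [-2.958  0.402 -2.701] 22.335713030747108
turn 0.001 shift cm [0.13 0.   0.18] z [ 0.426 -0.002 -0.905] pos [497.926 154.266  54.596]
```

Request:
jog_arm(
  series=[
    [[0.06,0.02,0.14,0,0],[0.06,0.02,0.14,0,0],[0,0,0,0,0],[0,0,0,0,0]],
  ],
)

```text
t: 16.63
ee_pos: [498.5, 154.7, 52.0]
tcp_rot: [-2.958, 0.403, -2.701]
wrist_force: [-1.6, 3.6, 3.9]
gripper_width: 22.3
gripper_force: 70.0
```

```bash
python3 p.py
```

```text
16.6333 [-1.644  3.632  3.904] [-124.824    0.563   46.551] [-2.958  0.403 -2.701] 22.331644892044956
turn 0.001 shift cm [ 0.09 -0.06 -0.08] z [ 0.427 -0.    -0.904] pos [498.503 154.696  51.976]
```

Request:
jog_arm(
  series=[
    [[0,0.1,0,0,0],[0,0,0,0,0],[0,0,0,0,0.35],[0,0,0,0,0.4],[0,0,0,0,0.5],[0,0,0,0,0.7],[0,0,0,0,0.7],[0,0,0,0,0.7]],
  ],
)

```text
t: 17.3
ee_pos: [497.3, 154.2, 50.7]
tcp_rot: [-2.957, 0.401, -2.702]
wrist_force: [0.2, -0.4, 0.3]
gripper_width: 59.7
gripper_force: 0.0
```

```bash
python3 p.py; python3 - <<'E'
from h import *
i=robot.get_image("wrist");cv2.imwrite("pics/w8.png",i[:,:,::-1])
im=i.astype(int)
for d in range(-175,-125,4):
    p=proj("wrist",jig((d,0,47))); u,v=int(p[0]+.5),int(p[1]+.5); print(d,p.round(),im[v,u],end=" ")
    row=im[v,u-70:u+70]; w=np.where((row.max(1)-row.min(1)<12)&(row.min(1)>60))[0]; print((w.min()-70,w.max()-70,len(w)) if len(w) else 0)
E
```

```text
17.3 [ 0.217 -0.399  0.293] [-126.127    0.541   45.31 ] [-2.957  0.401 -2.702] 59.66410490616885
turn 0.0 shift cm [-0.07 -0.08 -0.14] z [ 0.425 -0.003 -0.905] pos [497.307 154.222  50.741]
-175 [308. 250.] [115 121 112] (np.int64(-42), np.int64(69), 94)
-171 [308. 261.] [145 153 142] (np.int64(-36), np.int64(69), 74)
-167 [308. 272.] [204 216 198] (np.int64(32), np.int64(69), 38)
-163 [308. 281.] [143 143 145] (np.int64(-8), np.int64(69), 73)
-159 [308. 291.] [145 145 148] (np.int64(-44), np.int64(69), 108)
-155 [308. 300.] [146 146 149] (np.int64(-17), np.int64(69), 87)
-151 [308. 309.] [146 147 149] (np.int64(-17), np.int64(35), 53)
-147 [308. 317.] [148 149 151] (np.int64(-16), np.int64(34), 51)
-143 [309. 325.] [148 148 150] (np.int64(-70), np.int64(40), 80)
-139 [309. 333.] [160 159 163] (np.int64(-70), np.int64(43), 100)
-135 [309. 340.] [244 243 244] (np.int64(-61), np.int64(44), 90)
-131 [309. 347.] [148 148 152] (np.int64(-63), np.int64(69), 125)
-127 [309. 354.] [150 150 154] (np.int64(-70), np.int64(69), 129)
```

Request:
jog_arm(
  series=[
    [[0,0,0,0,0],[0,0,0,0,0],[0,0,0,0,0],[0,0,0,0,0],[0,0,0,0,0]],
  ],
  force=20,
)

```text
t: 17.77
ee_pos: [497.4, 154.9, 51.0]
tcp_rot: [-2.958, 0.401, -2.701]
wrist_force: [-1.1, 1.5, 0.9]
gripper_width: 23.3
gripper_force: 20.2
```

```bash
python3 p.py
```

```text
17.7667 [-1.098  1.503  0.894] [-125.774    1.15    45.582] [-2.958  0.401 -2.701] 23.332972985556683
turn 0.001 shift cm [-0.03 -0.14 -0.12] z [ 0.425 -0.002 -0.905] pos [497.415 154.91   51.012]
```

Request:
jog_arm(
  series=[
    [[-0.09,0,0.04,0,0],[-0.09,0,0.04,0,0],[-0.09,0,0.04,0,0],[-0.09,0,0.04,0,0],[0,0,0,0,0],[0,0,0,0,0]],
  ],
)

```text
t: 18.27
ee_pos: [501.0, 156.5, 50.8]
tcp_rot: [-2.958, 0.401, -2.701]
wrist_force: [-3.2, 2.9, 0.6]
gripper_width: 23.1
gripper_force: 20.5
```

```bash
python3 p.py
```

```text
18.2667 [-3.216  2.867  0.618] [-121.867    1.305   45.4  ] [-2.958  0.401 -2.701] 23.143751304646887
turn 0.001 shift cm [ 0.33 -0.16 -0.29] z [ 0.425 -0.002 -0.905] pos [501.009 156.455  50.83 ]
```

Request:
jog_arm(
  series=[
    [[-0.09,0,0.04,0,0],[-0.09,0,0.04,0,0],[-0.09,0,0.04,0,0],[0,0,0,0,0],[0,0,0,0,0]],
  ],
)

```text
t: 18.68
ee_pos: [503.7, 157.4, 50.8]
tcp_rot: [-2.958, 0.401, -2.701]
wrist_force: [-3.5, 2.9, 1.8]
gripper_width: 23.3
gripper_force: 20.6
```

```bash
python3 p.py
```

```text
18.6833 [-3.471  2.939  1.771] [-118.986    1.246   45.361] [-2.958  0.401 -2.701] 23.28106392986577
turn 0.001 shift cm [ 0.59 -0.15 -0.41] z [ 0.425 -0.002 -0.905] pos [503.719 157.433  50.792]
```

Request:
jog_arm(
  series=[
    [[-0.09,0,0.04,0,0],[-0.09,0,0.04,0,0],[-0.09,0,0.04,0,0],[0,0,0,0,0],[0,0,0,0,0]],
  ],
)

```text
t: 19.1
ee_pos: [504.5, 157.9, 49.8]
tcp_rot: [-2.957, 0.398, -2.701]
wrist_force: [-18.2, 2.5, 11.8]
gripper_width: 23.3
gripper_force: 21.8
```

```bash
python3 p.py
```

```text
19.1 [-18.154   2.471  11.779] [-118.082    1.437   44.357] [-2.957  0.398 -2.701] 23.33328272524063
turn 0.002 shift cm [ 0.64 -0.19 -0.53] z [ 0.423 -0.003 -0.906] pos [504.511 157.945  49.795]
```

Request:
jog_arm(
  series=[
    [[0.12,0,-0.05,0,0],[0,0,0,0,0],[0,0,0,0,0.4],[0,0,0,0,0.5],[0,0,0,0,0.8],[0,0,0,0,0.8],[0,0,0,0,0.8],[0,0,0,0,0.8]],
  ],
)

```text
t: 19.77
ee_pos: [505.6, 157.4, 50.9]
tcp_rot: [-2.957, 0.401, -2.702]
wrist_force: [-0.0, 0.9, -0.1]
gripper_width: 68.1
gripper_force: 0.0
```

```bash
python3 p.py
```

```text
19.7667 [-0.041  0.922 -0.12 ] [-117.288    0.505   45.424] [-2.957  0.401 -2.702] 68.114740602055
turn 0.0 shift cm [ 0.74 -0.08 -0.48] z [ 0.425 -0.003 -0.905] pos [505.569 157.354  50.854]
```

Request:
jog_arm(
  series=[
    [[0.8,0,-1.5,0,0.8],[0.8,0,-2.4,0,0.8],[0.6,0,-2.5,0,1],[0,0,-3,0,1],[0,0,-3,0,1],[0,0,0,0,1],[0,0,0,0,1]],
  ],
)

```text
t: 20.35
ee_pos: [434.9, 149.8, 156.5]
tcp_rot: [-2.958, 0.405, -2.702]
wrist_force: [0.9, -0.1, 0.8]
gripper_width: 85.6
gripper_force: 0.0
```

```bash
python3 p.py; python3 - <<'E'
from h import *
from m import blobs
im=cv2.cvtColor(robot.get_image("wrist"),cv2.COLOR_RGB2BGR);cv2.imwrite("pics/w9.png",im)
for p in((-150,0,47),(-130,0,47),(20,0,47),(-88,0,59)): print(p,proj("wrist",jig(p)))
g=cv2.cvtColor(im,cv2.COLOR_BGR2GRAY)
for d in (-165,-160,-155,-152,-150,-148,-145,-140,-136,-133,-130,-127,-124,-110,-100):
    u,v=np.round(proj("wrist",jig((d,0,47)))).astype(int); print(d,u,v,g[v,u-30:u+31:3].tolist())
E
```

```text
20.35 [ 0.865 -0.116  0.82 ] [-185.903   18.782  151.04 ] [-2.958  0.405 -2.702] 85.62946205471263
turn 0.0 shift cm [-1.26 -0.11 12.09] z [ 0.429 -0.    -0.903] pos [434.942 149.815 156.461]
(-150, 0, 47) [310.49344975 228.0294199 ]
(-130, 0, 47) [310.59734067 252.74625965]
(20, 0, 47) [311.12767041 378.91777866]
(-88, 0, 59) [307.62494465 311.19007502]
-165 310 208 [151, 179, 182, 180, 181, 182, 182, 182, 182, 183, 181, 180, 182, 182, 183, 183, 163, 104, 103, 103, 102]
-160 310 215 [182, 184, 185, 183, 182, 182, 180, 181, 182, 183, 181, 180, 179, 180, 180, 180, 125, 104, 103, 103, 104]
-155 310 221 [175, 175, 178, 182, 183, 183, 183, 181, 129, 129, 127, 113, 115, 125, 125, 147, 117, 105, 105, 103, 104]
-152 310 225 [176, 172, 173, 177, 179, 182, 182, 141, 128, 127, 86, 72, 72, 127, 127, 125, 157, 107, 103, 101, 102]
-150 310 228 [177, 172, 175, 173, 177, 178, 179, 172, 129, 129, 128, 125, 126, 130, 130, 132, 110, 105, 100, 92, 97]
-148 311 231 [102, 105, 115, 107, 153, 178, 172, 204, 173, 136, 129, 129, 131, 136, 156, 133, 116, 104, 101, 99, 100]
-145 311 234 [72, 73, 72, 74, 76, 7
[... 301 characters left out ...]
133 311 249 [110, 109, 108, 109, 110, 129, 128, 205, 229, 232, 230, 226, 214, 190, 155, 119, 125, 120, 73, 74, 74]
-130 311 253 [109, 109, 109, 108, 102, 145, 131, 190, 230, 231, 230, 225, 211, 186, 151, 130, 125, 121, 71, 69, 69]
-127 311 256 [109, 109, 114, 110, 109, 180, 138, 137, 209, 229, 230, 223, 209, 183, 143, 132, 132, 120, 70, 69, 69]
-124 311 260 [109, 109, 115, 114, 114, 184, 212, 172, 139, 133, 143, 136, 131, 131, 138, 163, 162, 121, 82, 75, 72]
-110 311 275 [116, 116, 115, 116, 116, 126, 209, 224, 226, 228, 225, 228, 224, 217, 201, 179, 159, 120, 115, 114, 115]
-100 311 285 [118, 116, 118, 118, 119, 123, 207, 224, 227, 229, 229, 227, 224, 217, 200, 178, 157, 117, 115, 114, 112]
```

```bash
python3 - <<'E'
from h import *
from m import blobs
im=cv2.imread("pics/w9.png"); print(blobs(im,(0,180,120),(6,255,255),200)[0],proj("wrist",jig((20,92,46))))
for r in [x for x in blobs(im,(0,180,120),(6,255,255),200)[0]]: print(tojig(plane("wrist",r[1],46)))
sc=cv2.cvtColor(robot.get_image("side"),cv2.COLOR_RGB2BGR)
for z,x in((191,-110),(89,-145.5)):
    u,v=np.round(proj("side",jig((x,0,z)))).astype(int); print(z,u,v,sc[v-3:v+4:3,u-6:u+7:3].mean(2).astype(int).tolist())
o=robot.get_obs();M=R.from_euler('xyz',o["tcp_rot"]).as_matrix();z=M[:,2]
N=plan(jig((-150,115,150)),21)
print(N.T@(jig((18,94,80))-25*z-jig((-150,115,150)))/10)
E
```

```text
[([407, 376, 36, 27, 725], [423.9, 389.3])] [421.7839505  395.30712315]
[10.04018617 91.97338118 46.        ]
191 256 185 [[205, 112, 37, 101, 154], [168, 16, 22, 17, 150], [156, 145, 11, 100, 145]]
89 251 215 [[172, 171, 175, 168, 160], [180, 178, 176, 173, 170], [175, 175, 169, 160, 138]]
turn 0.0 shift cm [-4.08  9.52  0.43] z [ 0.425 -0.003 -0.905] pos [434.32636609 148.94489026 154.05503121]
[-12.5542945   -0.89014552  10.8134267 ]
```

Request:
jog_arm(
  series=[
    [[-1.36,3.17,0.14,0,0],[-1.36,3.17,0.14,0,0],[-1.36,3.17,0.14,0,0],[-2.5,-0.18,2.1,0,0],[-2.5,-0.18,2.1,0,0],[-2.5,-0.18,2.1,0,0],[-2.5,-0.18,2.1,0,0],[-2.4,-0.18,2.1,0,0],[0,0,0,0,0],[0,0,0,0,0]],
  ],
)

```text
t: 21.28
ee_pos: [587.9, 291.6, 101.8]
tcp_rot: [-2.957, 0.396, -2.704]
wrist_force: [-0.5, 0.9, 0.6]
gripper_width: -0.0
gripper_force: 0.0
```

```bash
python3 - <<'E'
from h import *
np.set_printoptions(precision=3,suppress=True)
o=robot.get_obs();M=R.from_euler('xyz',o["tcp_rot"]).as_matrix();z=M[:,2]
print(o["t"],o["wrist_force"],o["gripper_width"],"tip",tojig(o["ee_pos"]+25*z))
im=cv2.cvtColor(robot.get_image("wrist"),cv2.COLOR_RGB2BGR);cv2.imwrite("pics/w10.png",im)
from m import blobs
for r in blobs(im,(0,180,120),(6,255,255),200)[0]: print(r,tojig(plane("wrist",r[1],46)))
print(proj("wrist",o["ee_pos"]+25*z))
plan(jig((16,93,50))-25*z,21); print("down",M.T@[0,0,-1])
E
```

```text
21.2833 [-0.482  0.891  0.562] -0.035432299881497084 tip [15.067 93.406 79.089]
([298, 231, 65, 62, 2360], [322.4, 265.3]) [18.384 92.904 46.   ]
[310.59  321.004]
turn 0.0 shift cm [1.02 0.41 2.8 ] z [ 0.422 -0.004 -0.907] pos [587.049 291.917 102.705]
down [0.386 0.169 0.907]
```

Request:
jog_arm(
  series=[
    [[0.58,0.25,1.36,0,0],[0.58,0.25,1.36,0,0],[0.23,0.1,0.54,0,0],[0.23,0.1,0.54,0,0],[0.23,0.1,0.54,0,0],[0.08,0.04,0.2,0,0],[0,0,0,0,0],[0,0,0,0,0]],
  ],
)

```text
t: 22.0
ee_pos: [587.6, 293.1, 55.7]
tcp_rot: [-2.958, 0.401, -2.702]
wrist_force: [-1.8, -0.7, 3.0]
gripper_width: 0.2
gripper_force: 1.4
```

```bash
python3 - <<'E'
from h import *
np.set_printoptions(precision=3,suppress=True)
o=robot.get_obs();M=R.from_euler('xyz',o["tcp_rot"]).as_matrix();z=M[:,2]
print(o["t"],o["wrist_force"],"tip",tojig(o["ee_pos"]+25*z))
sc=cv2.cvtColor(robot.get_image("side"),cv2.COLOR_RGB2BGR); cv2.imwrite("pics/s10.png",sc)
for q in(.53,.1,0):
    a=q+.068; u,v=np.round(proj("side",jig((60-206*np.cos(a),0,75+206*np.sin(a))))).astype(int); print(q,u,v,sc[v-6:v+7:3,u-6:u+7:3].mean(2).astype(int).tolist())
E
```

```text
22.0 [-1.788 -0.702  3.007] tip [15.419 94.887 33.061]
0.53 256 185 [[30, 36, 35, 165, 161], [32, 34, 36, 163, 160], [27, 30, 36, 143, 156], [21, 23, 33, 57, 153], [20, 21, 21, 113, 190]]
0.1 251 209 [[61, 68, 146, 52, 24], [51, 45, 43, 94, 62], [73, 18, 29, 21, 157], [177, 59, 16, 62, 122], [149, 160, 178, 153, 86]]
0 251 215 [[73, 18, 29, 21, 157], [177, 59, 16, 62, 122], [149, 160, 178, 153, 86], [76, 76, 75, 71, 67], [79, 86, 69, 135, 202]]
```

Request:
jog_arm(
  series=[
    [[-0.6,-0.26,-1.4,0,0],[-1.2,-0.5,-2.7,0,0],[-1.2,-0.5,-2.7,0,0],[-1.2,-0.5,-2.7,0,0],[-1.2,-0.5,-2.7,0,0],[0,0,0,0,0],[0,0,0,0,0],[0,0,0,0,0],[0,0,0,0,0]],
  ],
)

```text
t: 22.8
ee_pos: [588.3, 292.8, 189.1]
tcp_rot: [-2.957, 0.399, -2.702]
wrist_force: [-0.7, -0.5, -1.2]
gripper_width: -0.3
gripper_force: 0.0
```

```bash
python3 - <<'E'
from m import *
np.set_printoptions(precision=1,suppress=True)
o=robot.get_obs(); print(o["t"],o["wrist_force"],o["ee_pos"])
im=cv2.cvtColor(robot.get_image("wrist"),cv2.COLOR_RGB2BGR)
for r in blobs(im,(0,180,120),(6,255,255),200)[0]: print(r,tojig(plane("wrist",r[1],46)))
P=[]
for n in("scene","side"):
    sc=cv2.cvtColor(robot.get_image(n),cv2.COLOR_RGB2BGR); cv2.imwrite(f"pics/{n}11.png",sc)
    for q in(.53,.1,0):
        a=q+.068; u,v=np.round(proj(n,jig((60-206*np.cos(a),0,75+206*np.sin(a))))).astype(int); print(n,q,u,v,sc[v-6:v+7:3,u-6:u+7:3].mean(2).astype(int).tolist())
    u,v=np.round(proj(n,jig((-150,0,47)))).astype(int); print("slim",u,v,sc[v-4:v+5:2,u-12:u+13:2].mean(2).astype(int).tolist())
E
```

```text
22.8 [-0.7 -0.5 -1.2] [588.3 292.8 189.1]
([325, 131, 51, 53, 2372], [349.5, 156.5]) [16.2 96.  46. ]
scene 0.53 228 185 [[45, 231, 230, 152, 176], [53, 167, 162, 184, 149], [60, 152, 168, 165, 155], [152, 111, 98, 123, 150], [114, 105, 111, 145, 144]]
scene 0.1 226 211 [[163, 167, 161, 147, 95], [161, 55, 53, 95, 95], [70, 53, 55, 71, 96], [111, 50, 50, 76, 67], [163, 169, 168, 111, 119]]
scene 0 226 217 [[70, 53, 55, 71, 96], [111, 50, 50, 76, 67], [163, 169, 168, 111, 119], [169, 169, 164, 225, 216], [149, 153, 109, 234, 164]]
slim 227 227 [[150, 147, 147, 149, 153, 97, 212, 234, 131, 130, 68, 87, 104], [159, 159, 157, 151, 147, 117, 231, 205, 115, 75, 70, 111, 113], [152, 153, 150, 150, 91, 103, 116, 116, 88, 76, 75, 69, 79], [146, 158, 161, 163, 109, 91, 100, 92, 85, 100, 168, 166, 167], [167, 167, 166, 167, 93, 94, 91, 93, 91, 165, 170, 170, 168]]
side 0.53 256 185 [[209, 200, 163, 148, 109], [205, 163, 163, 158, 152], [169, 159, 159, 156, 154], [155, 173, 142, 144, 149], [127, 144, 162, 152, 125]]
side 0.1 251 209 [[62, 70, 167, 78, 25], [50, 42, 41, 90, 55], [70, 19, 25, 21, 153], [173, 60, 17, 61, 117], [142, 142, 142, 129, 86]]
side 0 251 215 [[70, 19, 25, 21, 153], [173, 60, 17, 61, 117], [142, 142, 142, 129, 86], [75, 106, 71, 133, 140], [157, 110, 137, 179, 199]]
slim 250 226 [[171, 176, 171, 130, 169, 153, 168, 163, 182, 232, 232, 219, 198], [173, 139, 159, 167, 172, 174, 176, 224, 238, 200, 184, 152, 116], [164, 167, 173, 173, 156, 175, 110, 182, 164, 130, 110, 102, 104], [152, 149, 150, 151, 161, 163, 143, 134, 160, 119, 80, 88, 100], [154, 163, 159, 155, 154, 153, 156, 156, 146, 47, 46, 43, 63]]
```

The jaw is clamped, with the ball at its 0.10 rad position in both views. The pad is back up and the arm is clear, so I'm handing the job in.

```bash
python3 -c "
from bench import robot
print(robot.job_done())"
```

```text
the job is handed in; nothing more can be done
None
```

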